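Aim the camera and hold the copper plate over the etching tray

TASK

First turn and tilt the little filming camera on its stand so that its lens points at the middle of the pad in the black tray, and let go of it. Then pick up the copper plate by its upright grip, lift it over the steel splash guard without brushing against it, and bring it into the tray to hover level one to two centimetres above the pad, centred on it and square with it, never letting it touch the tray. Finish while still holding it there, motionless; leave the camera aimed and the bottle, jar and beaker where they stand.

Things in the scene. Friction and masses are not known exactly. Their poses are not given: they have to be found in the camera images.
- tray_pad (a point): Centre of the top face of the grey pad fixed in the middle of the black open etching tray. Pad: 130 mm along its x, 95 mm along its y, its top level 12 mm above the table. Tray, fixed to the table: outside 250 (x) by 190 (y) by 40 mm high, walls 5 mm, same axes as the pad. It stands either on the robot's left or on its right.
- plate_mid (a point): Loose copper plate with lifting grip (0.3 kg), flat on the table opposite the tray. Point: its centre, half-way up, 28 mm above its underside. Plate 130 (x) by 95 (y) by 6 mm. In its middle a black upright block grip, 60 mm along x, 14 mm along y (pinch across y), top 56 mm above the underside; its foot, 90 by 30 mm, reaches 10 mm above the underside. A half turn makes no difference.
- guard_top (a point): Middle of the top edge of the fixed steel splash guard, an upright sheet between the two sides of the table, 300 mm long along its x (which runs away from the robot), 8 mm thick, 104 mm high, its foot 22 mm wide.
- stand: Fixed camera stand: steel disc 100 mm across and 12 mm high with a post 18 mm thick. Origin on the table under the post's axis, which is the swivel axis. With the camera's swivel at 0 the lens looks along the stand's -x.
- cam_swivel (a joint): Swivel of the camera about the vertical post axis, rad, counter-clockwise seen from above is positive, limits -2.0 to 2.0. Stiff: stays where it is left (about 0.08 N m).
- cam_tilt (a joint): Tilt of the camera, rad: 0 upright with the lens looking level, positive tips the camera's top forward so that the lens looks down; limits -0.4 to 1.0. Its level axis crosses the swivel axis 127 mm above the table. Stiff: stays where it is left (about 0.15 N m).
- cam_lens (a point): Centre of the round lens on the front face of the black, flat filming camera, a box 110 mm wide (its y), 70 mm tall (its z), 22 mm thick (its x). The lens looks along this point's -x; it lies 43 mm along z above the tilt axis and 13 mm in front of it, in the middle of the width. The back has a grey screen. At the start the lens faces roughly the robot.
- cam_top (a point): Middle of the camera's top face, 78 mm along the camera's z above the tilt axis; same axes as the lens point. The camera can be pinched here across its 22 mm thickness (along x).
- bottle: Bystander: amber bottle, 50 mm across, 130 mm high, beside the splash guard; origin at its underside.
- jar: Bystander: white jar, 50 mm across, 80 mm high, on the other side of the splash guard; origin at its underside.
- beaker: Bystander: open steel beaker, 70 mm across, 90 mm high, at the far edge; origin at its underside.
There are look-alikes about, which are no part of the job. There is more than one size of the part that bears plate_mid; the job needs the middle-sized.

How it is judged:
By the outcome, as a careful person would: the job done as asked, in the order asked, and still so for the second after the job is handed in, while the arm keeps its last pose, push and grip.
It also fails if it takes over 51 s, if anything falls off the work surface, if the arm or the gripper's body presses on something with over 40 N, if the wrist force passes 120 N, or if a joint passes its speed limit or range.

ROBOT

A 6-joint arm with a two-finger parallel gripper is mounted at the origin on the work surface. World frame = base frame: x ahead of the robot, y to its left, z up, the work surface at z = 0. Lengths are in mm, angles in rad, forces in N, time in s.
With the tool pointing down it reaches from about 325 to 900 mm from the base axis. Payload 6.1 kg.
Tool frame: the origin (TCP) lies midway between the tips of the shut fingers; the grasp point (between the pads) lies robot.grip_point_offset behind it (robot.grip_point_offset is the distance from the TCP to the grasp point, in mm); z points along the fingers, y is the line along which they close (so a half turn about z gives the same grasp; the last joint's range is limited). The gripper opens to 85 mm and grips with 20 to 120 N. Pads are 22 mm wide; open, the fingers measure 114 mm over their backs; the gripper's body (76 mm by 85 mm) begins 54 mm behind the grasp point. The pads swing forward as they close: fully open they stand 13 mm farther back than shut.
Start: joints at [-1.28, 0.22, 1.526, -0, 1.395, -0.126], TCP at [253.015, -571.489, 231.3] pointing down, gripper open.
Joint ranges: [-2.98, 2.98], [-0.91, 2.08], [0.09, 2.57], [-1.24, 4.39], [0.2, 2.65], [-2.68, 2.68]. Speed limits (rad/s): [2.57, 2.57, 3.01, 3.14, 3.14, 3.14].

INTERFACE

Orientations are given as a unit quaternion [x, y, z, w].
In Python, from cell import robot, cams gives the robot as it stands.
- The arm moves only by the shell command python3 -m handwheel 'ROWS'. ROWS is JSON, a list of rows, each a list of 7 numbers: the shift along the tool's x, y, z in mm, then the turn, a rotation vector about the tool's x, y, z in degrees, then the finger opening in mm, from 0 to 85.4. A call has 1 to 20 rows; each row is the pose to reach, as a shift and turn from the pose commanded when the call began, along the tool's axes at that moment; what a row does not reach only later rows make up. A row lasts 1/8 s, in which the tool goes at most 62.5 mm and 10.7 degrees, less where a joint would pass 70% of its speed; a pose out of reach is approached as far as the arm can. A call with a gripper value outside its range is refused whole. The fingers move at their own pace and stop on an object; the grip force is fixed at half the most. Time passes only in rows, so rows that repeat a pose let the fingers close. It gives the time, the measured TCP pose, the force, the opening and the grip force at its end, in the units of the state.
- robot.get_obs(): the state, without advancing time (a new reading comes with each control period).
- cams.capture(name): name is "scene" or "top"; returns a dict with "frame" (480x640x3 uint8, blue, green, red), "fx", "fy", "cx", "cy" (pixels), "dist_coeffs" ([k1, k2, p1, p2, k3] as OpenCV has them; the pictures are not rectified), "R" (3x3) and "t" (3): a world point X has camera coordinates R X + t. Camera axes: x right, y down, z forward; pixel columns grow to the right and rows downward; lengths in mm; the calibration is good to about 2 mm. A picture is of the moment at which its call begins. There is no depth.
- robot.job_done(): hands the job in; it is judged then, once.
The state is a dict: "time": time; "qpos": joint angles; "qd": joint speeds; "tau": joint torques, N m; "tool_pos": TCP position; "orientation": TCP orientation; "force": force on the tool from outside, world axes, zero at the start; "ft_torque": the same for the moment, N m; "gripper_width": finger opening in mm; "grasp_force": force on a finger pad.
Only numpy, scipy, OpenCV 4.12 (cv2) and the standard library are available. Lean on these libraries where they do the work, as an engineer would, in place of code of your own. Each camera call takes 0.05 s, during which the arm holds its last target. There are 200 camera calls.

## Working session

There is one attempt and no reset: what is moved stays moved. The work goes in short steps, Python scripts to look and compute and a shell command to move; the robot and the scene stay as the last step left them, time stands still between calls to the robot, and variables do not carry over. Pictures are saved under pics/ and viewed, at most 10 in all, crops included, and the job is handed in when it is done.

```bash
mkdir -p pics; ls
python3 - <<'E'
from cell import robot,cams
import cv2,pickle
o=robot.get_obs();print({k:o[k] for k in('time','tool_pos','orientation','gripper_width')},robot.grip_point_offset)
for n in('scene','top'):
    c=cams.capture(n);cv2.imwrite(f'pics/{n}0.png',c['frame']);pickle.dump(c,open(f'{n}0.pkl','wb'))
    print(n,{k:c[k] for k in c if k!='frame'})
E
```

```text
pics
{'time': 0.0, 'tool_pos': array([ 252.84249727, -570.90831081,  230.20489881]), 'orientation': array([ 9.78364527e-01,  2.06886267e-01, -8.25884235e-05, -9.57822133e-04]), 'gripper_width': 85.45167311662412} 18.700000000000003
scene {'fx': 485.3328340106948, 'fy': 485.3328340106948, 'cx': 322.4558838205905, 'cy': 247.14145604434302, 'dist_coeffs': array([0.00339301, 0.        , 0.        , 0.        , 0.        ]), 'R': array([[ 0.50646012,  0.86212481, -0.01545793],
       [ 0.60109284, -0.36585504, -0.71051916],
       [-0.61821156,  0.35055798, -0.70350804]]), 't': array([-190.31887663, -202.95187617, 1405.77662929])}
top {'fx': 561.0228889188304, 'fy': 561.0228889188304, 'cx': 320.3100022939126, 'cy': 236.19187981995418, 'dist_coeffs': array([-0.15377333,  0.        ,  0.        ,  0.        ,  0.        ]), 'R': array([[-0.00955484, -0.99978994,  0.01813212],
       [-0.99611344,  0.00792878, -0.08772201],
       [ 0.08755982, -0.01889982, -0.99597996]]), 't': array([ -78.50995494,  494.45159517, 1456.8567861 ])}
```

View pics/scene0.png

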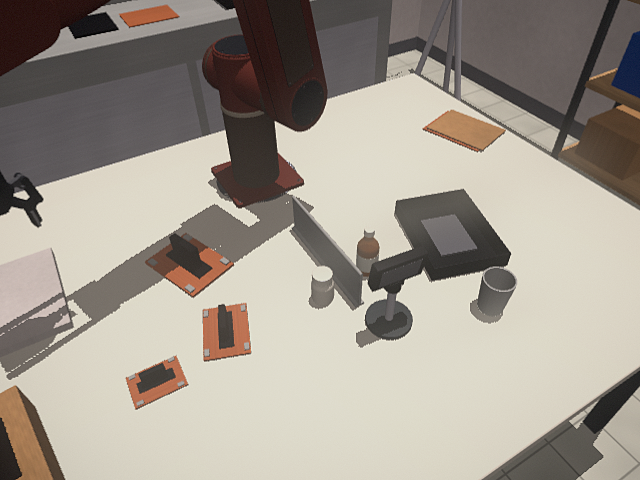

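View pics/top0.png

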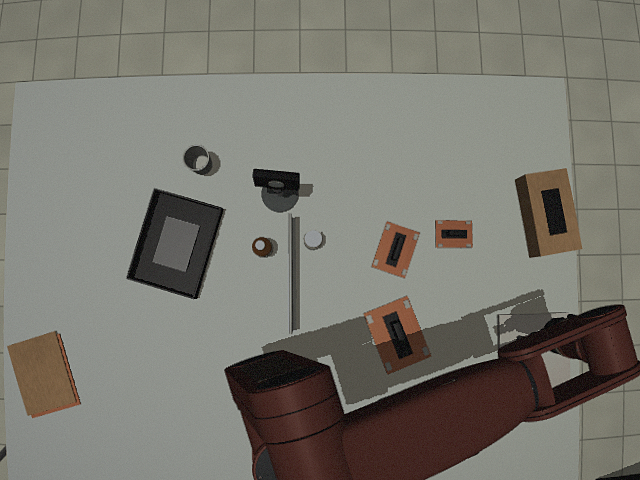

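Scene: the tray stands on the left (top view ~(176,243)), the guard at (294,272) and the stand at (278,190). Candidates for the plate are large (397,335), middle (396,250) and small (454,233), all in the top view. I choose (396,250) and check it in a close crop.

Run:
```python
import pickle,cv2,numpy as np
t=pickle.load(open('top0.pkl','rb'))['frame'];s=pickle.load(open('scene0.pkl','rb'))['frame']
cr=lambda f,x,y,w,h,k:cv2.resize(f[y:y+h,x:x+w],None,fx=k,fy=k,interpolation=cv2.INTER_CUBIC)
cv2.imwrite('pics/a.png',cr(t,120,140,200,150,4))
b=np.hstack([cr(t,365,215,66,100,6)[:600],cr(s,345,235,66,100,6)]);cv2.imwrite('pics/b.png',b);print(b.shape)
```

```text
(600, 792, 3)
```

View pics/a.png

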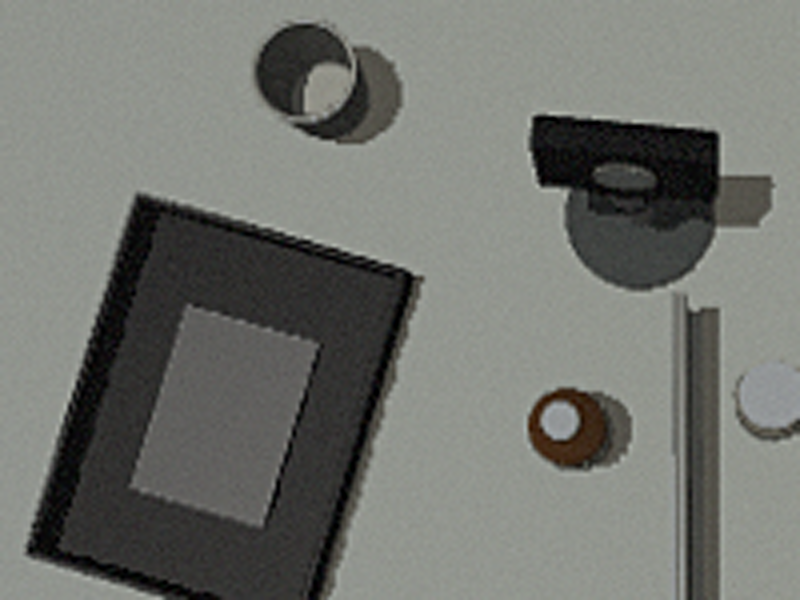

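View pics/b.png

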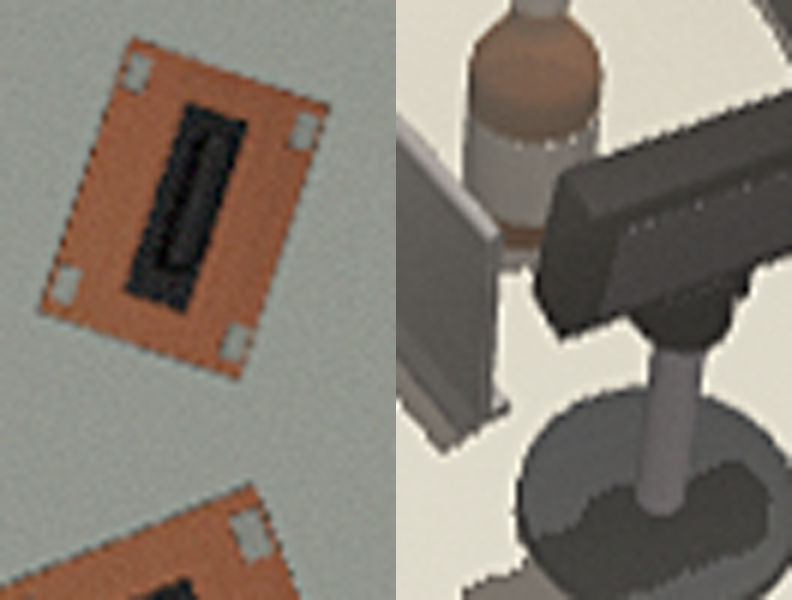

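```bash
python3 - <<'E'
import pickle,cv2,numpy as np
t=pickle.load(open('top0.pkl','rb'))['frame'];s=pickle.load(open('scene0.pkl','rb'))['frame']
def cr(f,x,y,w,h,k):
    g=cv2.resize(f[y:y+h,x:x+w],None,fx=k,fy=k,interpolation=cv2.INTER_CUBIC)
    return (255*(g/255.)**.45).astype(np.uint8)
b=np.vstack([cr(t,245,162,80,30,10),cr(s,358,243,80,30,10)]);b=np.vstack([cr(t,245,163,64,30,10),cr(s,365,244,64,30,10)]);cv2.imwrite('pics/c.png',b);print(b.shape)
E
cat > h.py <<'E'
import pickle,cv2,numpy as np
def und(c,uv):
    K=np.array([[c['fx'],0,c['cx']],[0,c['fy'],c['cy']],[0,0,1]])
    return cv2.undistortPoints(np.array(uv,float).reshape(-1,1,2),K,c['dist_coeffs'])[:,0]
def plane(c,uv,z):
    R,t=c['R'],c['t'];C=-R.T@t
    d=np.c_[und(c,uv),np.ones(len(uv))]@R
    return C+d*((z-C[2])/d[:,2])[:,None]
def proj(c,X):
    K=np.array([[c['fx'],0,c['cx']],[0,c['fy'],c['cy']],[0,0,1]])
    return cv2.projectPoints(np.array(X,float).reshape(-1,1,3),cv2.Rodrigues(c['R'])[0],c['t'],K,c['dist_coeffs'])[0][:,0]
def crop(p,x,y,k): return (np.array(p,float)+.5)/k-.5+[x,y]
E
python3 - <<'E'
from h import *
T=pickle.load(open('top0.pkl','rb'))
def rect(n,p,z):
    P=plane(T,p,z);e=np.linalg.norm(P-np.roll(P,-1,0),axis=1);c=P.mean(0)
    d=(P[0]-P[3])+(P[1]-P[2]);print(n,c.round(1),e.round(1),'long axis deg',np.degrees(np.arctan2(d[1],d[0])).round(2))
rect('pad',crop([(187,305),(320,343),(265,527),(132,488)],120,140,4),12)
rect('plate',crop([(133,38),(328,104),(240,378),(40,312)],365,215,6),6)
print('disc',plane(T,crop([(640,215),(565,215),(715,215),(640,290)],120,140,4),12).round(1))
print('guard far end top',plane(T,crop([(680,293)],120,140,4),104).round(1),'near',plane(T,[(292.5,331)],104).round(1))
print('bottle cap',plane(T,crop([(559,420)],120,140,4),130).round(1),'jar',plane(T,[(313.5,239)],80).round(1),'beaker',plane(T,crop([(306,73)],120,140,4),90).round(1))
E
```

```text
(600, 640, 3)
pad [478.2 302.1  12. ] [ 94.5 127.6  94.2 127.7] long axis deg -16.3
plate [ 458.7 -284.1    6. ] [ 92.6 129.2  94.  129.7] long axis deg -19.49
disc [[610.5  24.7  12. ]
 [610.9  74.9  12. ]
 [610.1 -25.5  12. ]
 [559.9  24.8  12. ]]
guard far end top [[545.7  -5.1 104. ]] near [[252.6 -10.5 104. ]]
bottle cap [[464.8  68.1 130. ]] jar [[481.7 -64.4  80. ]] beaker [[692.  235.1  90. ]]
```

View pics/c.png

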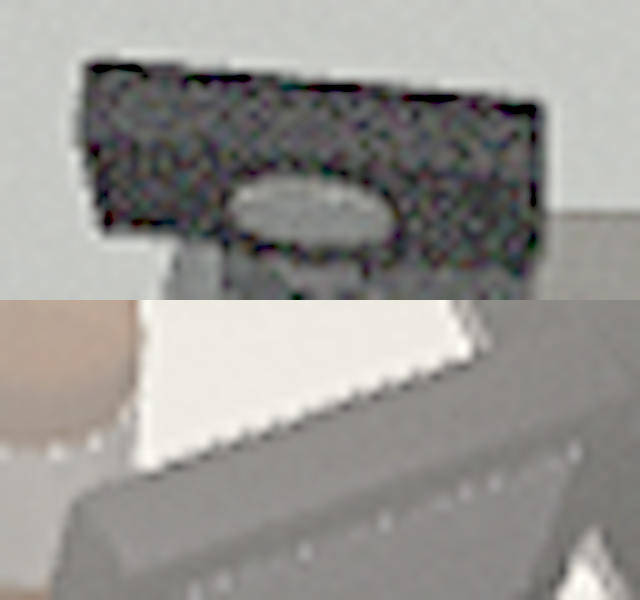

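The crop confirms the plate: it measures 93×129 mm against the nominal 95×130. The camera box corners are readable in both views, so I'll fit its pose and plan the first move from that.

```bash
cat >> h.py <<'E'
from scipy.spatial.transform import Rotation as Ro
from scipy.optimize import least_squares
def camR(yaw,tilt): return Ro.from_euler('z',yaw)*Ro.from_euler('y',-tilt)
def cpt(x,y,yaw,tilt,p): return np.array([x,y,127])+camR(yaw,tilt).apply(np.array(p,float))
def rows(P,Q,targets):
    "targets: list of (tcp pos, Rotation)"
    R0=Ro.from_quat(Q)
    for p,r in targets:
        print((R0.inv().apply(np.array(p)-P)).round(1),np.degrees((R0.inv()*r).as_rotvec()).round(1))
E
cat > fit0.py <<'E'
from h import *
T=pickle.load(open('top0.pkl','rb'));S=pickle.load(open('scene0.pkl','rb'))
c=lambda x,y,z:(x,y,z)
F,B,top,bot,l,r=-11,11,78,8,55,-55
tp=[(F,l,bot),(B,l,top),(B,r,top),(F,r,bot),(F,l,top),(F,r,top),(-13,0,43)]
tu=crop([(103,232),(82,65),(545,100),(530,268),(80,140),(545,180),(313,212)],245,163,10)
sp=[(F,r,top),(B,r,top),(B,r,bot),(F,r,bot)]
su=crop([(164,180),(198,215),(164,338),(144,295)],345,235,6)
f=lambda v:np.r_[(proj(T,cpt(*v,tp))-tu).ravel(),(proj(S,cpt(*v,sp))-su).ravel(),(v[:2]-[610.5,24.7])/4]
s=least_squares(f,[610,25,-.07,-.3],loss='soft_l1')
print(s.x.round(3),np.degrees(s.x[2:]).round(1));print(f(s.x).round(1))
np.save('cam.npy',s.x)
E
python3 fit0.py
python3 - <<'E'
from h import *
from cell import robot
x,y,yaw,tilt=np.load('cam.npy')
R=camR(yaw,tilt); ax=R.as_matrix()
# tool y=cam x, tool z=-cam z
M=np.c_[np.cross(ax[:,0],-ax[:,2]),ax[:,0],-ax[:,2]]
r=Ro.from_matrix(M)
o=robot.get_obs()
# grasp point 13mm below the top; TCP 18.7 further
tc=lambda h:cpt(x,y,yaw,tilt,(0,0,78+h-18.7))
print(tc(0),M[:,2])
rows(o['tool_pos'],o['orientation'],[((253,-571,330),Ro.from_quat(o['orientation'])),(tc(120),r),(tc(80),r),(tc(-13),r)])
E
```

```text
[ 6.13117e+02  2.49650e+01 -9.50000e-02 -1.37000e-01] [-5.5 -7.9]
[-0.7  0.3 -0.1 -1.1  0.3 -0.6  1.2  0.5 -0.9  0.2 -0.5  0.3 -0.2  0.5
 -0.3 -2.5 -0.1  0.9  0.7  1.8 -1.4  0.   0.7  0.1]
[621.18666103  24.19322623 185.74334443] [-0.13607685  0.01300734 -0.99061289]
[  0.1  -0.1 -99.7] [0. 0. 0.]
[ 592.  -387.2  -73.5] [  7.   -4.2 -60.6]
[ 587.3 -389.8  -33.9] [  7.   -4.2 -60.6]
[ 576.2 -395.8   58.3] [  7.   -4.2 -60.6]
```

```bash
python3 -m handwheel '[[0,0,-60,0,0,0,85],[0,0,-80,0,0,0,85],[592,-387,-73,7,-4.2,-60.6,85],[592,-387,-73,7,-4.2,-60.6,85],[592,-387,-73,7,-4.2,-60.6,85],[592,-387,-73,7,-4.2,-60.6,85],[592,-387,-73,7,-4.2,-60.6,85],[592,-387,-73,7,-4.2,-60.6,85],[592,-387,-73,7,-4.2,-60.6,85],[592,-387,-73,7,-4.2,-60.6,85],[592,-387,-73,7,-4.2,-60.6,85],[592,-387,-73,7,-4.2,-60.6,85],[592,-387,-73,7,-4.2,-60.6,85],[592,-387,-73,7,-4.2,-60.6,85],[592,-387,-73,7,-4.2,-60.6,85],[592,-387,-73,7,-4.2,-60.6,85],[592,-387,-73,7,-4.2,-60.6,85],[592,-387,-73,7,-4.2,-60.6,85]]'
python3 - <<'E'
from h import *
from cell import robot
x,y,yaw,tilt=np.load('cam.npy')
ax=camR(yaw,tilt).as_matrix()
r=Ro.from_matrix(np.c_[np.cross(ax[:,0],-ax[:,2]),ax[:,0],-ax[:,2]])
o=robot.get_obs();print(o['tool_pos'],o['time'],o['qpos'],o['qd'])
tc=lambda h:cpt(x,y,yaw,tilt,(0,0,78+h-18.7))
rows(o['tool_pos'],o['orientation'],[(tc(120),r),(tc(20),r),(tc(-13),r)])
E
```

```text
time: 2.35
tool_pos: [637.4, 20.8, 304.7]
orientation: [0.739, 0.671, -0.046, -0.05]
force: [-0.8, 0.2, -0.2]
gripper_width: 85.2
grasp_force: 0.0
[637.43099538  20.83135626 304.69468876] 2.35 [-9.04774467e-02  3.25784687e-01  1.26898183e+00 -7.81656998e-04
  1.68224641e+00  5.79025284e-03] [ 0.0054695   0.00430487 -0.00435511 -0.00065521  0.00063132  0.00183524]
[ 1.8 -0.1  0.1] [ 0.1  0.1 -0.1]
[  1.9  -0.2 100.1] [ 0.1  0.1 -0.1]
[  2.   -0.3 133.1] [ 0.1  0.1 -0.1]
```

```bash
python3 -m handwheel '[[2,0,40,0,0,0,85],[2,0,80,0,0,0,85],[2,0,110,0,0,0,85],[2,0,125,0,0,0,85],[2,0,133,0,0,0,85],[2,0,133,0,0,0,85]]'
python3 - <<'E'
from h import *
from cell import cams
t=cams.capture('top')['frame'];s=cams.capture('scene')['frame']
k=lambda f,x,y:cv2.resize(f[y:y+100,x:x+130],None,fx=3,fy=3,interpolation=cv2.INTER_CUBIC)
g=np.hstack([k(t,220,130),k(s,330,210)]);cv2.imwrite('pics/d.png',(255*(g/255.)**.6).astype(np.uint8))
E
```

```text
time: 3.1
tool_pos: [620.2, 25.4, 173.1]
orientation: [0.738, 0.671, -0.046, -0.049]
force: [1.2, 0.1, 0.0]
gripper_width: 84.8
grasp_force: 0.0
```

View pics/d.png

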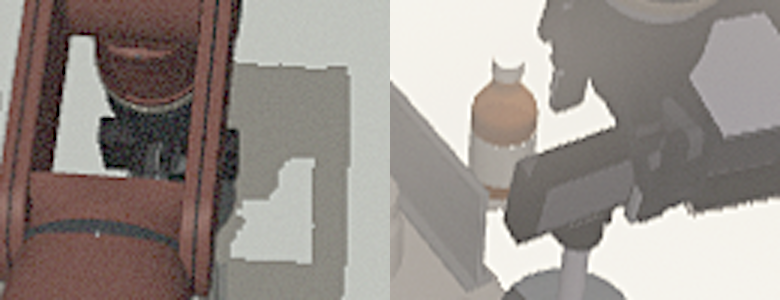

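The fingers straddle the camera's top: one shows in front of the screen at about (632,200) and the other is behind it. Closing.

```bash
python3 -m handwheel '[[0,0,0,0,0,0,15],[0,0,0,0,0,0,15],[0,0,0,0,0,0,15],[0,0,0,0,0,0,15],[0,0,0,0,0,0,15],[0,0,0,0,0,0,15],[0,0,0,0,0,0,15],[0,0,0,0,0,0,15]]'
python3 - <<'E'
from h import *
from cell import robot
x,y,yaw,tilt=np.load('cam.npy')
o=robot.get_obs();print(o['force'],o['ft_torque'],o['gripper_width'])
P=o['tool_pos'];R0=Ro.from_quat(o['orientation']);O=np.array([x,y,127])
# actual camera angles follow the tool
M=R0.as_matrix();cx=M[:,1];yaw0=np.arctan2(cx[1],cx[0]);t0=np.arcsin(cx[2]) # cam x z-comp = sin? 
print('tool-derived yaw,tilt',yaw0,t0, 'fit',yaw,tilt)
pad=np.array([478.2,302.1,12.]);d=pad-O
yaw1=np.arctan2(-d[1],-d[0]);h=np.hypot(d[0],d[1])
tt=np.arctan2(-d[2],h)+np.arcsin(43/np.hypot(h,d[2]))
print('target',yaw1,tt)
L=camR(yaw0,t0).inv().apply(P-O);print('tcp in cam frame',L)
N=10;ts=[]
for i in range(1,N+1):
    a=i/N;C=camR(yaw0+a*(yaw1-yaw0),t0+a*(tt-t0));ts.append((O+C.apply(L),C*camR(yaw0,t0).inv()*R0))
rows(P,o['orientation'],ts)
E
```

```text
time: 4.2
tool_pos: [619.7, 25.6, 172.9]
orientation: [0.738, 0.671, -0.046, -0.05]
force: [-3.1, -1.1, 5.9]
gripper_width: 21.2
grasp_force: 59.2
[-3.1257653  -1.13077983  5.86283389] [-0.00160903  0.87242955 -0.12728111] 21.180029350480027
tool-derived yaw,tilt -0.0946792101424403 -0.1362474405678002 fit -0.09529862059981363 -0.1371264545422394
target -1.117741700026053 0.4881801415246509
tcp in cam frame [ 0.23734446  1.25942682 46.34838123]
[-0.4 -2.8  0.1] [-3.6  0.6  5.8]
[-0.2 -5.5  0.3] [-7.1  0.9 11.7]
[ 0.6 -8.2  0.7] [-10.6   0.7  17.6]
[  1.9 -10.6   1.3] [-14.1   0.3  23.5]
[  3.7 -12.6   1.9] [-17.5  -0.6  29.4]
[  5.9 -14.3   2.8] [-20.7  -1.8  35.4]
[  8.6 -15.5   3.7] [-23.9  -3.4  41.2]
[ 11.5 -16.2   4.7] [-26.9  -5.4  47.1]
[ 14.6 -16.3   5.8] [-29.8  -7.7  52.9]
[ 17.8 -15.9   7. ] [-32.5 -10.4  58.6]
```

```bash
python3 -m handwheel '[[-0.4,-2.8,0.1,-3.6,0.6,5.8,15],[-0.2,-5.5,0.3,-7.1,0.9,11.7,15],[0.6,-8.2,0.7,-10.6,0.7,17.6,15],[1.9,-10.6,1.3,-14.1,0.3,23.5,15],[3.7,-12.6,1.9,-17.5,-0.6,29.4,15],[5.9,-14.3,2.8,-20.7,-1.8,35.4,15],[8.6,-15.5,3.7,-23.9,-3.4,41.2,15],[11.5,-16.2,4.7,-26.9,-5.4,47.1,15],[14.6,-16.3,5.8,-29.8,-7.7,52.9,15],[17.8,-15.9,7.0,-32.5,-10.4,58.6,15],[17.8,-15.9,7.0,-32.5,-10.4,58.6,15],[17.8,-15.9,7.0,-32.5,-10.4,58.6,15]]'
python3 - <<'E'
from h import *
from cell import robot
o=robot.get_obs();cx=Ro.from_quat(o['orientation']).as_matrix()[:,1]
print('yaw,tilt',np.arctan2(cx[1],cx[0]),np.arcsin(cx[2]),o['ft_torque'])
E
```

```text
time: 5.7
tool_pos: [605.4, 44.3, 168.3]
orientation: [0.945, 0.219, 0.054, 0.236]
force: [-1.4, -4.3, 4.6]
gripper_width: 21.1
grasp_force: 59.3
yaw,tilt -1.1162107415317162 0.48998831130665127 [-0.95967627  0.05135824 -0.29222397]
```

Matches the target. Opening, backing off along the tool axis and retreating towards the plate's side, clear of the view.

```bash
python3 -m handwheel '[[0,0,0,0,0,0,50],[0,0,0,0,0,0,85],[0,0,0,0,0,0,85],[0,0,0,0,0,0,85],[0,0,0,0,0,0,85],[0,0,0,0,0,0,85],[0,0,-15,0,0,0,85],[0,0,-50,0,0,0,85],[0,0,-100,0,0,0,85],[0,0,-150,0,0,0,85],[0,0,-150,0,0,0,85]]'
python3 - <<'E'
from h import *
from cell import robot
o=robot.get_obs()
a=np.radians(-19.5); py=np.array([-np.sin(a),np.cos(a),0]) # plate y
ry=-py; M=np.c_[np.cross(ry,[0,0,-1]),ry,[0,0,-1]]
print(o['tool_pos'],o['qpos'])
r=Ro.from_matrix(M)
# grasp pt at 40 above table -> TCP 21.3
rows(o['tool_pos'],o['orientation'],[((458.7,-284.1,330),r),((458.7,-284.1,120),r),((458.7,-284.1,22),r)])
E
```

```text
time: 7.08
tool_pos: [575.9, 110.6, 306.8]
orientation: [0.945, 0.218, 0.059, 0.235]
force: [0.6, -0.5, -0.5]
gripper_width: 84.9
grasp_force: 0.0
[575.93897578 110.61641115 306.79807129] [ 0.32101302  0.05061362  1.64612436 -0.49286588  1.38819734  1.5159149 ]
[-278.7  279.4  119.8] [ 26.4 -11.7  44.5]
[-280.7  180.6  305.1] [ 26.4 -11.7  44.5]
[-281.6  134.4  391.5] [ 26.4 -11.7  44.5]
```

```bash
python3 -m handwheel '[[-279,279,120,26.4,-11.7,44.5,85],[-279,279,120,26.4,-11.7,44.5,85],[-279,279,120,26.4,-11.7,44.5,85],[-279,279,120,26.4,-11.7,44.5,85],[-279,279,120,26.4,-11.7,44.5,85],[-279,279,120,26.4,-11.7,44.5,85],[-279,279,120,26.4,-11.7,44.5,85],[-279,279,120,26.4,-11.7,44.5,85],[-279,279,120,26.4,-11.7,44.5,85],[-279,279,120,26.4,-11.7,44.5,85]]'
python3 - <<'E'
from h import *
from cell import robot,cams
o=robot.get_obs();print(o['tool_pos'],o['orientation'])
a=np.radians(-19.5);ry=np.array([np.sin(a),-np.cos(a),0]);r=Ro.from_matrix(np.c_[np.cross(ry,[0,0,-1]),ry,[0,0,-1]])
rows(o['tool_pos'],o['orientation'],[((458.7,-284.1,120),r),((458.7,-284.1,22),r)])
for n in('top','scene'):pickle.dump(cams.capture(n),open(n+'1.pkl','wb'))
t=pickle.load(open('top1.pkl','rb'))['frame'];s=pickle.load(open('scene1.pkl','rb'))['frame']
k=lambda f,x,y:cv2.resize(f[y:y+60,x:x+65],None,fx=6,fy=6,interpolation=cv2.INTER_CUBIC)
g=np.hstack([k(t,250,160),k(s,360,235)]);cv2.imwrite('pics/e.png',(255*(g/255.)**.5).astype(np.uint8))
E
```

```text
time: 8.32
tool_pos: [456.3, -284.8, 325.3]
orientation: [0.986, -0.169, -0.005, 0.002]
force: [0.4, -0.2, 1.1]
gripper_width: 85.0
grasp_force: 0.0
[ 456.29112368 -284.7593125   325.26183637] [ 0.98552237 -0.16946166 -0.00499709  0.00185408]
[  3.9  -2.5 205.2] [ 0.3  0.5 -0. ]
[  4.8  -3.  303.2] [ 0.3  0.5 -0. ]
```

View pics/e.png

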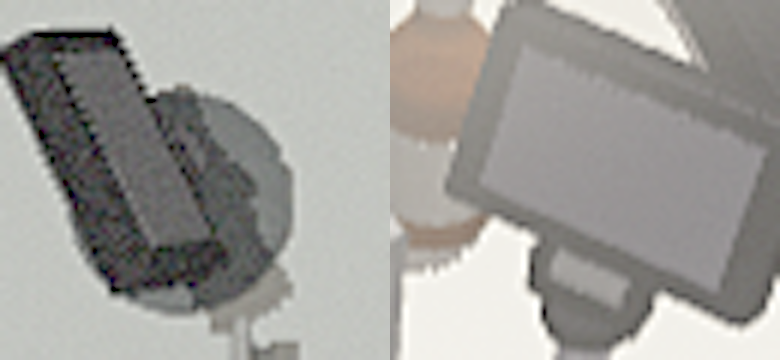

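The camera is now swung towards the tray, with its back screen facing the scene camera and its corners readable. Refitting its angles to check the aim.

Run:
```python
from h import *
T=pickle.load(open('top1.pkl','rb'));S=pickle.load(open('scene1.pkl','rb'))
F,B,top,bot,l,r=-11,11,78,8,55,-55
tp=[(F,l,top),(F,r,top),(B,l,bot),(B,r,bot),(B,l,top)]
tu=crop([(3,50),(113,292),(112,30),(228,248),(37,36)],250,160,6)
sp=[(B,r,top),(B,r,bot),(B,l,bot)]
su=crop([(118,2),(55,192),(348,326)],360,235,6)
f=lambda v:np.r_[(proj(T,cpt(*v,tp))-tu).ravel(),(proj(S,cpt(*v,sp))-su).ravel(),(v[:2]-[611.5,24.8])/2]
s=least_squares(f,[612,25,-1.1,.49],loss='soft_l1');v=s.x
print(v.round(3));print(f(v).round(1))
for vv in (v,[*v[:2],-1.116,.490]):
  p=cpt(*vv,(-13,0,43));d=camR(*vv[2:]).apply([-1,0,0]);print('hits pad plane at',p+d*(12-p[2])/d[2])
```

```text
[ 6.10968e+02  2.64470e+01 -1.12800e+00  4.36000e-01]
[-1.7 -0.1 -0.1  1.1  0.7 -0.8  0.7  2.6 -0.1 -2.2 -1.4 -0.2 -0.4  0.1
  1.4  1.3 -0.3  0.8]
hits pad plane at [461.3626554  341.53476846  12.        ]
hits pad plane at [476.12252382 302.21409869  12.        ]
```

```bash
python3 -m handwheel '[[4,-2.5,60,0.3,0.5,0,85],[4,-2.5,120,0.3,0.5,0,85],[4,-2.5,180,0.3,0.5,0,85],[4,-2.5,205,0.3,0.5,0,85],[4.5,-3,240,0.3,0.5,0,85],[4.8,-3,275,0.3,0.5,0,85],[4.8,-3,295,0.3,0.5,0,85],[4.8,-3,301,0.3,0.5,0,85],[4.8,-3,301,0.3,0.5,0,85]]'
```

```text
time: 9.55
tool_pos: [458.6, -285.3, 24.5]
orientation: [0.985, -0.17, -0.0, 0.0]
force: [-0.2, 0.7, 0.5]
gripper_width: 85.2
grasp_force: 0.0
```

The fit gives tilt 0.44 where the gripper says 0.49, with residuals of about 2 px, so I'll check with model overlays (green 0.49, red 0.43).

Run:
```python
from h import *
out=[]
F,B,top,bot,l,r=-11,11,78,8,55,-55
V=[(a,b,c) for a in(F,B) for b in(l,r) for c in(top,bot)]
E=[(i,j) for i in range(8) for j in range(i) if sum(V[i][k]!=V[j][k] for k in range(3))==1]
for n,x,y,w,h,k in(('top1',246,161,50,52,8),('scene1',362,230,66,69,6)):
    c=pickle.load(open(n+'.pkl','rb'));g=cv2.resize(c['frame'][y:y+h,x:x+w],None,fx=k,fy=k,interpolation=cv2.INTER_CUBIC)
    g=(255*(g/255.)**.5).astype(np.uint8)
    for t,col in((.49,(0,220,0)),(.43,(0,0,255))):
        p=((proj(c,cpt(611.5,25.2,-1.117,t,V))-[x,y]+.5)*k-.5)
        for i,j in E: cv2.line(g,tuple(p[i].round().astype(int).tolist()),tuple(p[j].round().astype(int).tolist()),col,1)
        for dx in [(np.cos(a)*50,np.sin(a)*50) for a in np.linspace(0,6.28,60)]:
            q=(proj(c,[(611.5+dx[0],25.2+dx[1],12)])[0]-[x,y]+.5)*k-.5;cv2.circle(g,tuple(q.round().astype(int).tolist()),1,(255,100,0),-1)
    out.append(g[:414])
    print(out[-1].shape)
cv2.imwrite('pics/f.png',np.hstack(out))
```

```text
(414, 400, 3)
(414, 396, 3)
```

View pics/f.png

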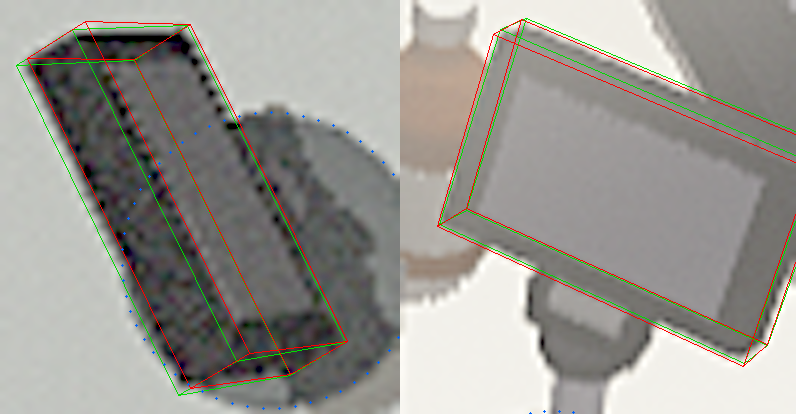

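In the overlay the true left edge sits near the red line (x≈98 at y=200, green at 84), but the rounded edges blur the comparison. A render-and-compare fit of the silhouette with the disc, including edge rounding, should settle it.

```bash
cat > sil.py <<'E'
from h import *
ang=np.linspace(0,2*np.pi,90,endpoint=False)
sph=np.array([(np.cos(a)*np.cos(e),np.sin(a)*np.cos(e),np.sin(e)) for a in ang[::6] for e in np.linspace(-1.5,1.5,9)])
def render(c,x,y,yaw,t,rho,roi,lv,sh,k=8):
    x0,y0,w,h=roi;m=np.full((h*k,w*k),lv[0],np.float32)
    def fill(P,v):
        q=((proj(c,P)+sh-[x0,y0]+.5)*k-.5)
        q=cv2.convexHull(q.astype(np.float32))
        cv2.fillPoly(m,[(q*16).round().astype(np.int32)],v,shift=4)
    d=np.c_[x+50*np.cos(ang),y+50*np.sin(ang)]
    fill(np.r_[np.c_[d,0*ang+12],np.c_[d,0*ang]],0)
    V=np.array([(a,b,z) for a in(-11+rho,11-rho) for b in(55-rho,rho-55) for z in(78-rho,8+rho)])
    fill(cpt(x,y,yaw,t,(V[:,None]+rho*sph).reshape(-1,3)),0)
    return cv2.GaussianBlur(cv2.resize(m,(w,h),interpolation=cv2.INTER_AREA),(0,0),.35)
def obs(c,roi):
    x0,y0,w,h=roi;g=cv2.cvtColor(c['frame'],cv2.COLOR_BGR2GRAY)[y0:y0+h,x0:x0+w].astype(float)
    b=np.median(g[g>120]) if (g>120).any() else g.max()
    return np.clip((g-65)/(b-65),0,1)
E
python3 - <<'E'
from sil import *
A=pickle.load(open('top0.pkl','rb'));B=pickle.load(open('top1.pkl','rb'))
rA=(246,160,60,58);rB=(244,158,62,60)
for c,r in((A,rA),(B,rB)):
    g=cv2.cvtColor(c['frame'],cv2.COLOR_BGR2GRAY)[r[1]:r[1]+r[3],r[0]:r[0]+r[2]];print(np.percentile(g,[2,10,30,50,70,90]))
oA,oB=obs(A,rA),obs(B,rB)
def res(v):
    x,y,ya,ta,yb,tb,rho=v[:7];out=[]
    for c,r,o,yy,tt in((A,rA,oA,ya,ta),(B,rB,oB,yb,tb)):
        m=render(c,x,y,yy,tt,rho,r,(1.,),v[7:9]*0);w=np.ones_like(o)
        u0,v0=r[0],r[1]
        if c is A: w[180-v0:,298-u0:]=0; 
        else: w[203-v0:,283-u0:]=0
        if c is A: w[183-v0:,299-u0:]=0
        out.append(((m-o)*w).ravel())
    return np.concatenate(out)
v0=np.array([611.,25,-.095,-.137,-1.117,.46,3.])
for t in(.4,.43,.46,.49,.52):
    f=lambda p:res(np.r_[p[:5],t,p[5]])
    s=least_squares(f,np.delete(v0,5),diff_step=3e-3,x_scale=[1,1,.02,.02,.02,1],loss='soft_l1',f_scale=.15)
    print(t,s.cost.round(4),s.x.round(3))
E
```

```text
[  6.   16.9  61.  141.5 147.  150. ]
[  6.  20.  46. 149. 151. 154.]Traceback (most recent call last):
  File "<stdin>", line 20, in <module>
    return func(*args, **kwargs)
    vector_fun = VectorFunction(
        fun_wrapped,
    ...<6 lines>...
        workers=workers
    )
    self._update_fun()
    ~~~~~~~~~~~~~~~~^^
    self.f = self.fun_wrapped(xp_copy(self.x))
             ~~~~~~~~~~~~~~~~^^^^^^^^^^^^^^^^^
    return np.atleast_1d(self.fun(x))
                         ~~~~~~~~^^^
    return self.f(x, *self.args, **self.kwargs)
           ~~~~~~^^^^^^^^^^^^^^^^^^^^^^^^^^^^^^
  File "<stdin>", line 19, in <lambda>
  File "<stdin>", line 10, in res
  File "sil.py", line 11, in render
    fill(np.r_[np.c_[d,0*ang+12],np.c_[d,0*ang]],0)
    ~~~~^^^^^^^^^^^^^^^^^^^^^^^^^^^^^^^^^^^^^^^^^^^
  File "sil.py", line 7, in fill
    q=((proj(c,P)+sh-[x0,y0]+.5)*k-.5)
        ~~~~~~~~~^~~
ValueError: operands could not be broadcast together with shapes (180,2) (0,)
```

```bash
cat > fit1.py <<'E'
from sil import *
import sys
A=pickle.load(open('top0.pkl','rb'));B=pickle.load(open(sys.argv[1],'rb'))
rA=(246,160,60,49);rB=(244,158,62,51)
oA,oB=obs(A,rA),obs(B,rB)
def res(v):
    x,y,ya,ta,yb,tb,rho=v;out=[]
    for c,r,o,yy,tt in((A,rA,oA,ya,ta),(B,rB,oB,yb,tb)):
        m=render(c,x,y,yy,tt,rho,r,(1.,),0);w=np.ones_like(o);u0,q=r[:2]
        if c is A: w[180-q:,299-u0:]=0
        else: w[203-q:,281-u0:]=0
        out.append(((m-o)*w).ravel())
    return np.concatenate(out)
yb0=float(sys.argv[2])
v0=np.array([611.,25,-.095,-.137,yb0,.46,3.])
for t in map(float,sys.argv[3:]):
    f=lambda p:res(np.r_[p[:5],t,p[5]])
    st=np.array([1,1,.02,.02,.02,1.])
    b=np.delete(v0,5);g=lambda q:f(b+q*st)
    s=least_squares(g,np.zeros(6),diff_step=.3,x_scale=1.,loss='soft_l1',f_scale=.15) if 0 else None
    # fixed absolute steps via Gauss-Newton on scaled params
    q=np.zeros(6)
    for it in range(12):
        r0=g(q);J=np.stack([(g(q+.25*e)-g(q-.25*e))/.5 for e in np.eye(6)],1)
        w=1/np.sqrt(1+(r0/.15)**2)
        q=q+.8*np.linalg.lstsq(J*w[:,None],-r0*w,rcond=None)[0]
        q[5]=np.clip(q[5],-2.9,5)
    r0=g(q);print(t,'cost',round(float((.15**2*(np.sqrt(1+(r0/.15)**2)-1)).sum()),4),(b+q*st).round(3))
E
python3 fit1.py top1.pkl -1.117 .40 .43 .46 .49 .52
```

```text
0.4 cost 9.5834 [ 6.11623e+02  2.48590e+01 -1.05000e-01 -1.54000e-01 -1.04300e+00
  8.98000e-01]
0.43 cost 7.2594 [ 6.11568e+02  2.49190e+01 -1.05000e-01 -1.56000e-01 -1.06300e+00
  1.08800e+00]
0.46 cost 5.0208 [ 6.11486e+02  2.49080e+01 -1.05000e-01 -1.58000e-01 -1.09500e+00
  1.37700e+00]
0.49 cost 4.2529 [ 6.1156e+02  2.4885e+01 -1.0100e-01 -1.6400e-01 -1.1240e+00  3.0480e+00]
0.52 cost 5.6957 [ 6.1157e+02  2.4761e+01 -9.8000e-02 -1.6900e-01 -1.1500e+00  4.2430e+00]
```

The silhouette fit has its minimum at tilt ≈0.485, yaw ≈−1.12. That agrees with the gripper and the target (0.488, −1.12), so the camera is aimed. Now gripping the plate.

```bash
python3 -m handwheel '[[0,0,0,0,0,0,8],[0,0,0,0,0,0,8],[0,0,0,0,0,0,8],[0,0,0,0,0,0,8],[0,0,0,0,0,0,8],[0,0,0,0,0,0,8],[0,0,0,0,0,0,8],[0,0,0,0,0,0,8],[0,0,0,0,0,0,8],[0,0,-10,0,0,0,8],[0,0,-30,0,0,0,8],[0,0,-70,0,0,0,8],[0,0,-120,0,0,0,8],[0,0,-170,0,0,0,8],[0,0,-200,0,0,0,8],[0,0,-200,0,0,0,8]]'
python3 - <<'E'
from h import *
from cell import robot,cams
o=robot.get_obs();print(o['tool_pos'],o['gripper_width'],o['qpos'])
for n in('top','scene'):pickle.dump(cams.capture(n),open(n+'2.pkl','wb'))
s=pickle.load(open('scene2.pkl','rb'))['frame'];t=pickle.load(open('top2.pkl','rb'))['frame']
k=lambda f,x,y:cv2.resize(f[y:y+130,x:x+130],None,fx=3,fy=3,interpolation=cv2.INTER_CUBIC)
cv2.imwrite('pics/g.png',np.hstack([k(s,150,180),k(t,330,180)]))
E
```

```text
time: 11.55
tool_pos: [459.4, -286.4, 227.0]
orientation: [0.985, -0.17, 0.002, 0.002]
force: [0.8, 0.0, -2.5]
gripper_width: 12.9
grasp_force: 58.8
[ 459.43250909 -286.3783075   226.95489871] 12.94828403312577 [-7.02705594e-01  1.97208566e-02  1.75412160e+00 -6.42987383e-04
  1.36273445e+00  1.21051340e+00]
```

View pics/g.png

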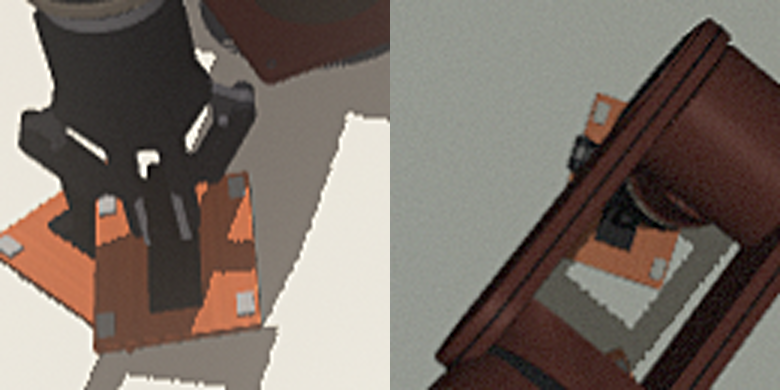

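The plate is held level in the gripper: in the left view its near corners are at about (95,350) and (262,325). Next I carry it over the guard at x≈400.

Run:
```python
from h import *
from cell import robot
o=robot.get_obs();P=o['tool_pos'];R0=Ro.from_quat(o['orientation'])
def rr(deg):
    a=np.radians(deg);ry=np.array([np.sin(a),-np.cos(a),0]);return Ro.from_matrix(np.c_[np.cross(ry,[0,0,-1]),ry,[0,0,-1]])
rows(P,o['orientation'],[((430,-200,232),rr(-19)),((405,-60,232),rr(-18)),((405,60,232),rr(-17)),((430,180,232),rr(-16.3)),((478.2,302.1,230),rr(-16.3))])
```

```text
[-54.5 -70.7  -9.1] [-0.   0.1 -0.6]
[-125.1 -194.2   -8.9] [-0.   0.1 -1.6]
[-165.4 -307.2   -8.8] [-0.   0.1 -2.6]
[-182.1 -428.6   -8.7] [-0.   0.1 -3.3]
[-177.7 -559.8   -6.7] [-0.   0.1 -3.3]
```

```bash
python3 -m handwheel '[[-20,-25,-9,0,0,0,8],[-54,-70,-9,0,0.1,-0.6,8],[-78,-112,-9,0,0.1,-1,8],[-102,-153,-9,0,0.1,-1.3,8],[-125,-194,-9,0,0.1,-1.6,8],[-138,-232,-9,0,0.1,-2,8],[-152,-270,-9,0,0.1,-2.3,8],[-165,-307,-9,0,0.1,-2.6,8],[-171,-348,-9,0,0.1,-2.9,8],[-177,-388,-9,0,0.1,-3.3,8],[-182,-428,-9,0,0.1,-3.3,8],[-180,-470,-8,0,0.1,-3.3,8],[-179,-510,-7,0,0.1,-3.3,8],[-178,-540,-7,0,0.1,-3.3,8],[-178,-555,-7,0,0.1,-3.3,8],[-178,-560,-7,0,0.1,-3.3,8],[-178,-560,-7,0,0.1,-3.3,8],[-178,-560,-7,0,0.1,-3.3,8]]'
python3 - <<'E'
from h import *
from cell import robot
o=robot.get_obs();P=o['tool_pos'];a=np.radians(-16.3);ry=np.array([np.sin(a),-np.cos(a),0]);r=Ro.from_matrix(np.c_[np.cross(ry,[0,0,-1]),ry,[0,0,-1]])
print(P,o['gripper_width'],o['force'])
rows(P,o['orientation'],[((478.2,302.1,110),r),((478.2,302.1,62),r),((478.2,302.1,51.5),r)])
E
```

```text
time: 13.9
tool_pos: [478.6, 300.9, 231.1]
orientation: [0.99, -0.142, 0.001, 0.001]
force: [1.1, -0.4, -2.7]
gripper_width: 13.2
grasp_force: 59.1
[478.5528418  300.90123078 231.05723761] 13.172144381456993 [ 1.14623564 -0.39506719 -2.6796509 ]
[ -0.8  -1.2 121.1] [ 0.1 -0.1 -0.1]
[ -0.9  -1.2 169.1] [ 0.1 -0.1 -0.1]
[ -0.9  -1.2 179.6] [ 0.1 -0.1 -0.1]
```

```bash
python3 -m handwheel '[[-0.8,-1.2,30,0,0,0,8],[-0.8,-1.2,70,0,0,0,8],[-0.8,-1.2,105,0,0,0,8],[-0.8,-1.2,121,0,0,0,8],[-0.8,-1.2,140,0,0,0,8],[-0.8,-1.2,158,0,0,0,8],[-0.8,-1.2,168,0,0,0,8],[-0.8,-1.2,172,0,0,0,8],[-0.8,-1.2,172,0,0,0,8],[-0.8,-1.2,172,0,0,0,8]]'
python3 - <<'E'
from h import *
from cell import robot,cams
for n in('top','scene'):pickle.dump(cams.capture(n),open(n+'3.pkl','wb'))
s=pickle.load(open('scene3.pkl','rb'))['frame'];t=pickle.load(open('top3.pkl','rb'))['frame']
k=lambda f,x,y:cv2.resize(f[y:y+130,x:x+130],None,fx=3,fy=3,interpolation=cv2.INTER_CUBIC)
k2=lambda f,x,y:cv2.resize(f[y:y+100,x:x+100],None,fx=6,fy=6,interpolation=cv2.INTER_CUBIC)
g=np.hstack([cv2.resize(s[185:285,390:520],None,fx=4,fy=4,interpolation=cv2.INTER_CUBIC),cv2.resize(t[190:290,138:208],None,fx=4,fy=4,interpolation=cv2.INTER_CUBIC)])
g=(255*(g/255.)**.6).astype(np.uint8);cv2.imwrite('pics/i.png',g);print(g.shape)
E
python3 fit1.py top3.pkl -1.117 .46 .49 .52
```

```text
time: 15.15
tool_pos: [479.0, 303.3, 59.8]
orientation: [0.99, -0.142, 0.001, -0.0]
force: [1.3, 0.6, -2.3]
gripper_width: 13.3
grasp_force: 59.0
(400, 800, 3)
0.46 cost 5.1667 [ 6.11561e+02  2.48830e+01 -1.03000e-01 -1.57000e-01 -1.09000e+00
  1.50100e+00]
0.49 cost 4.2919 [ 6.11594e+02  2.48940e+01 -1.00000e-01 -1.62000e-01 -1.12400e+00
  3.06900e+00]
0.52 cost 5.7961 [ 6.11603e+02  2.47820e+01 -9.90000e-02 -1.70000e-01 -1.14900e+00
  4.29600e+00]
```

View pics/i.png

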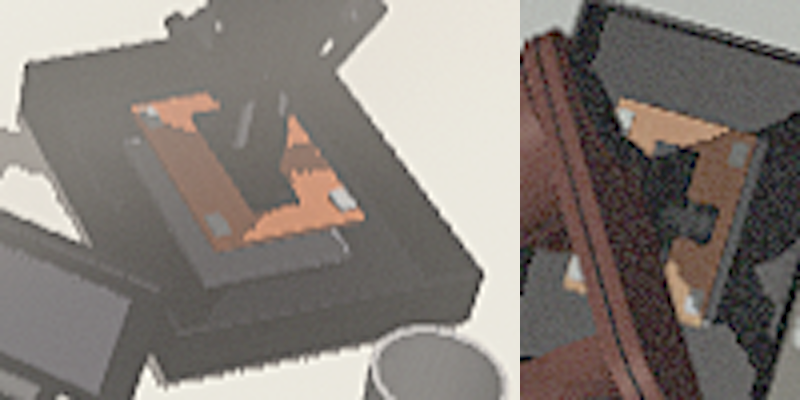

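The plate hovers over the pad. In the scene crop the plate's corners are (132,104), (218,248), (365,222), and the pad's are (125,140), (207,290), (347,262).

Run:
```python
from h import *
S=pickle.load(open('scene3.pkl','rb'));T=pickle.load(open('top3.pkl','rb'))
def f(n,c,p,z,i):
    P=plane(c,p,z);ctr=(P[i[0]]+P[i[2]])/2;d=P[i[1]]-P[i[0]];e=P[i[2]]-P[i[1]]
    print(n,ctr.round(1),np.linalg.norm(d).round(1),np.linalg.norm(e).round(1),[np.degrees(np.arctan2(v[1],v[0])).round(1) for v in(d,e)])
f('plate S',S,crop([(132,104),(218,248),(365,222)],390,185,4),41,(0,1,2))
f('pad S',S,crop([(125,140),(207,290),(347,262)],390,185,4),12,(0,1,2))
f('plate T',T,crop([(100,98),(242,135),(190,325)],138,190,4),41,(0,1,2))
```

```text
plate S [480.1 303.2  41. ] 133.5 92.5 [np.float64(-17.0), np.float64(72.3)]
pad S [481.  298.9  12. ] 137.5 90.2 [np.float64(-18.2), np.float64(73.7)]
plate T [479.  301.2  41. ] 98.4 128.4 [np.float64(-105.0), np.float64(165.0)]
```

```bash
python3 -m handwheel '[[0,0.5,3,0,0,0,8],[0,1,6,0,0,0,8],[0,1,8,0,0,0,8],[0,1,8,0,0,0,8],[0,1,8,0,0,0,8],[0,1,8,0,0,0,8],[0,1,8,0,0,0,8],[0,1,8,0,0,0,8]]'
python3 - <<'E'
from h import *
from cell import robot
o=robot.get_obs();print(o['tool_pos'],Ro.from_quat(o['orientation']).as_matrix().round(4),abs(o['qd']).max(),o['time'])
E
```

```text
time: 16.25
tool_pos: [478.3, 302.0, 51.2]
orientation: [0.99, -0.142, 0.001, 0.0]
force: [-0.3, -0.9, -2.4]
gripper_width: 12.9
grasp_force: 59.0
[478.25643212 302.02724667  51.1719111 ] [[ 9.597e-01 -2.810e-01  1.300e-03]
 [-2.810e-01 -9.597e-01 -8.000e-04]
 [ 1.500e-03  4.000e-04 -1.000e+00]] 0.003282789391997181 16.25
```

```bash
python3 -c "
from cell import robot
print(robot.job_done())"
```

```text
the job is handed in; nothing more can be done
None
```

I handed the job in at 16.25 s: the camera is aimed at the pad to within what I could measure, and the middle-sized plate is held still, level and square about 15 mm above it, centred to about 2 mm. No verdict came back; I last checked the camera's aim from images just before the final 8 mm lowering, and I did not re-measure the bottle, jar and beaker.

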